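Pack the yellow pond-visit kit into the divided tote

TASK

Pack the yellow-capped kit into the blue tote for the next pond visit: stand each of the three yellow-capped jars in the cup that matches its size, and lay the yellow-capped meter flat, display up, in the long empty bay, in any order. Keep all jars upright throughout, and leave the green-capped jar and the green-capped meter where they are.

Things in the scene. Friction and masses are not known exactly. Their poses are not given: they have to be found in the camera images.
- jar_large_mid (a point): The large yellow-capped jar: white upright cylinder with a yellow cap (top 30% of its height), 62 mm in diameter, 78 mm tall, loose. The point is its centre, 39 mm above its underside; z up along its axis.
- jar_medium_mid (a point): The medium yellow-capped jar: white upright cylinder with a yellow cap (top 30% of its height), 44 mm in diameter, 72 mm tall, loose. The point is its centre, 36 mm above its underside; z up along its axis.
- jar_small_mid (a point): The small yellow-capped jar: white upright cylinder with a yellow cap (top 30% of its height), 28 mm in diameter, 62 mm tall, loose. The point is its centre, 31 mm above its underside; z up along its axis.
- jar_green_mid (a point): Look-alike: white upright jar with a GREEN cap, same shape as the medium jar (44 mm in diameter, 72 mm tall), loose; stays where it is. The point is its centre, 36 mm above its underside.
- meter_yellow_mid (a point): The yellow-capped meter: a pocket water meter lying flat, grey bar 150 mm long (its x axis), 28 mm wide (30 mm at the cap; y axis), 26 mm tall, dark display on top, the last 40 mm towards +x being a yellow cap; loose. The point is its centre, 13 mm above its underside.
- meter_green_mid (a point): Look-alike: a pocket water meter lying flat, grey bar 150 mm long (its x axis), 28 mm wide (30 mm at the cap; y axis), 26 mm tall, dark display on top, the last 40 mm towards +x being a GREEN cap; loose. The point is its centre, 13 mm above its underside. Stays where it is.
- tote: Blue divided tote, fixed to the bench, 192 mm (its x) by 292 mm (its y), outer walls and the middle divider (along y, at x = 0) 18 mm high and 4 mm thick, floor 4 mm thick. Origin: centre of its underside, z up. The half at +x holds a row of three white square cups; the half at -x is one long empty open bay for the meter, 90 mm wide by 284 mm long inside, its centre at x = -47 mm, y = 0.
- cup_large: The large white square cup standing in the tote, fixed: 86 mm square outside, 80 mm inside, walls 3 mm thick, 25 mm high over all, floor 3 mm thick. Origin: centre of its underside; its sides are parallel to the tote's. The three cups stand 92 mm apart in any order.
- cup_medium: The medium white square cup standing in the tote, fixed: 67 mm square outside, 61 mm inside, walls 3 mm thick, 25 mm high over all, floor 3 mm thick. Origin: centre of its underside; its sides are parallel to the tote's. The three cups stand 92 mm apart in any order.
- cup_small: The small white square cup standing in the tote, fixed: 50 mm square outside, 44 mm inside, walls 3 mm thick, 25 mm high over all, floor 3 mm thick. Origin: centre of its underside; its sides are parallel to the tote's. The three cups stand 92 mm apart in any order.
There are look-alikes about, which are no part of the job. What is shaped like the part that bears jar_small_mid but pink or turquoise is not meant.

How it is judged (in metres and radians):
At the end, for the whole second after the job is handed in: Each yellow jar upright (0.1 rad), down (4 mm) in the cup of its size, within 14 mm of its centre; yellow meter flat (0.1 rad), display up, on the bay floor (4 mm), within 35 mm across and 75 mm along of its centre; all at rest; green jar upright, green jar and meter within 30 mm of their starts (horizontal distance between jar_large_mid and cup_large below 0.014 m and z of jar_large_mid in the frame of cup_large below 0.046 m and angle between each of jar_large_mid, jar_medium_mid, jar_small_mid, meter_yellow_mid, jar_green_mid's own z axis and vertical below 0.1 rad and linear speed of each of jar_large, jar_medium, jar_small, meter_yellow below 0.02 m/s and horizontal distance between jar_medium_mid and cup_medium below 0.014 m and z of jar_medium_mid in the frame of cup_medium below 0.043 m and horizontal distance between jar_small_mid and cup_small below 0.014 m and z of jar_small_mid in the frame of cup_small below 0.038 m and x of meter_yellow_mid in the frame of tote between -0.082 and -0.012 m and y of meter_yellow_mid in the frame of tote between -0.075 and 0.075 m and z of meter_yellow_mid in the frame of tote below 0.021 m and distance of each of jar_green_mid, meter_green_mid from where it was at the start of the episode below 0.03 m); the robot touches nothing.
It fails at once if a jar was tipped over (more than 0.6 rad) (angle between any of jar_large_mid, jar_medium_mid, jar_small_mid, jar_green_mid's own z axis and vertical above 0.6 rad).
It fails at once if a green-capped look-alike was moved by more than 30 mm (distance of any of jar_green_mid, meter_green_mid from where it was at the start of the episode above 0.03 m).
It also fails if it takes over 122 s, if anything falls off the work surface, if the arm or the gripper's body presses on something with over 40 N, if the wrist force passes 120 N, or if a joint passes its speed limit or range.

ROBOT

A 6-joint arm with a two-finger parallel gripper is mounted at the origin on the work surface. World frame = base frame: x ahead of the robot, y to its left, z up, the work surface at z = 0. Lengths are in mm, angles in rad, forces in N, time in s.
With the tool pointing down it reaches from about 350 to 975 mm from the base axis. Payload 7.1 kg.
Tool frame: the origin (TCP) lies between the finger pads; the fingertips stand 8 mm ahead of it and the grasp point (between the pads) lies 11 mm behind it; x points along the fingers, y is the direction in which the jaws open and shut, and the axes are right-handed (so a half turn about x gives the same grasp; the last joint's range is limited). The gripper opens to 88 mm and grips with 3 to 60 N. Pads are 20 mm wide; open, the fingers measure 115 mm over their backs; the gripper's body (75 mm by 178 mm) begins 61 mm behind the grasp point.
Start: joints at [-1.272, 0.423, 1.63, -0, 1.089, -0.019], TCP at [195.316, -593.68, 230.675] pointing down, gripper open.
Joint ranges: [-3, 3], [-0.9, 2.11], [0.09, 2.58], [-1.31, 4.45], [0.11, 2.69], [-2.54, 2.54]. Speed limits (rad/s): [2.39, 2.39, 3.01, 3.14, 3.14, 3.14].

INTERFACE

Orientations are given as a rotation vector (axis times angle).
In Python, from workcell import ctrl gives the robot as it stands.
- The arm moves only by the tool apply_moves, never from a script. Its argument "increments" is a list of rows, each an object with "gripper": the opening in per cent of the stroke, from 0 (shut) to 100 (fully open); "delta_pos": the shift along the tool's x, y, z in cm, a list of three; "dr": the turn, a rotation vector about the tool's x, y, z in rad, a list of three. In form: [{"gripper": gripper, "delta_pos": [dx, dy, dz], "dr": [ax, ay, az]}, ...]. A call has exactly 5 rows; each row shifts and turns the commanded pose from where the row before left it, along the tool's axes as they then stand; what a row does not reach is not made up. A row lasts 1/12 s, in which the tool goes at most 41.7 mm and 7.16 degrees, less where a joint would pass 70% of its speed; a pose out of reach is approached as far as the arm can. A call with a gripper value outside its range is refused whole. The fingers move at their own pace and stop on an object; the grip force is fixed at half the most. Time passes only in rows, so rows that do not move let the fingers close, or fill a call up. It gives the time, the measured TCP pose, the force and the opening at its end, in the units of the state.
- ctrl.get_obs(): the state, without advancing time (a new reading comes with each control period).
- ctrl.get_image(name): name is "scene" or "top" or "wrist"; returns a dict with "img" (420x560x3 uint8, red, green, blue), "range_z" (420x560 float32, mm along the optical axis (not along the pixel's ray), 0 where there is no reading), "mtx" (3x3 intrinsics, pixels), "k1" (the pictures are not rectified: a ray, as slopes to the right and down, at radius r is drawn at 1 + k1 r^2 times it, then the intrinsics apply), "rvec" (rotation vector, rad) and "tvec" (3), from world to camera coordinates, as OpenCV has them. Camera axes: x right, y down, z forward; pixel columns grow to the right and rows downward; lengths in mm; the calibration is good to about 2 mm. A picture is of the moment at which its call begins.
- ctrl.close_job(): hands the job in, once; it reports no verdict.
The state is a dict: "t": time; "qpos": joint angles; "qvel": joint speeds; "joint_torque": joint torques, N m; "ee_pos": TCP position; "orientation": TCP orientation; "ft_force": force on the tool from outside, world axes, zero at the start; "moment": the same for the moment, N m; "width": finger opening in mm.
Only numpy, scipy, OpenCV 4.12 (cv2) and the standard library are available. Lean on these libraries where they do the work, as an engineer would, in place of code of your own. Each camera call takes 0.05 s, during which the arm holds its last target. There are 200 camera calls.

## Working session

There is one attempt and no reset: what is moved stays moved. The work goes in short steps, Python scripts to look and compute and a tool call to move; the robot and the scene stay as the last step left them, time stands still between calls to the robot, and variables do not carry over. Pictures are saved under pics/ and viewed, about 12 in all and at most 16, crops included, and the job is handed in when it is done.

Besides the shell and the picture viewer there is one more tool, called in YAML: its name, and indented under it one key for each argument. apply_moves: Moves the arm, as the interface text tells. Its arguments: {"type":"object","properties":{"increments":{"type":"array","items":{"type":"object","properties":{"gripper":{"type":"number"},"delta_pos":{"type":"array","items":{"type":"number"}},"dr":{"type":"array","items":{"type":"number"}}}}}},"required":["increments"]}

```bash
mkdir -p pics; ls; cat > h.py <<'E'
import numpy as np, cv2, pickle
from workcell import ctrl
def grab(n):
    d=ctrl.get_image(n); pickle.dump(d,open(f'{n}.pkl','wb')); return d
def save(d,fn): cv2.imwrite('pics/'+fn,d['img'][:,:,::-1])
def pts(d):
    "world point of every pixel from depth"
    K=np.array(d['mtx']);h,w=d['range_z'].shape
    v,u=np.mgrid[:h,:w]; s=rays(d,np.c_[u.ravel(),v.ravel()])
    z=d['range_z'].ravel()[:,None]; R=cv2.Rodrigues(np.array(d['rvec'],float))[0]
    return ((s*z-np.ravel(d['tvec']))@R).reshape(h,w,3)
def rays(d,p):
    D=np.array([d['k1'],0,0,0,0],float)
    s=cv2.undistortPoints(np.array(p,float).reshape(-1,1,2),np.array(d['mtx'],float),D).reshape(-1,2)
    return np.c_[s,np.ones(len(s))]
def plane(d,p,z):
    R=cv2.Rodrigues(np.array(d['rvec'],float))[0]; c=-R.T@np.ravel(d['tvec']); r=rays(d,p)@R
    return c+r*((z-c[2])/r[:,2])[:,None]
E
python3 - <<'E'
from h import *
for n in('scene','top'):
    d=grab(n); save(d,n+'0.png')
    R=cv2.Rodrigues(np.array(d['rvec'],float))[0]; print(n,d['mtx'],d['k1'],-R.T@np.ravel(d['tvec']))
print(ctrl.get_obs())
E
```

```text
pics
scene [[408.11285057   0.         275.24496354]
 [  0.         408.11285057 198.97049014]
 [  0.           0.           1.        ]] -0.02660628778491029 [1079.07783862   14.22660952  792.49595949]
top [[495.42315143   0.         291.00781586]
 [  0.         495.42315143 211.88256616]
 [  0.           0.           1.        ]] -0.14117438763420898 [ 330.81478004  -24.90399404 1258.637123  ]
{'t': 0.1, 'qpos': array([-1.27199726e+00,  4.23786803e-01,  1.63061414e+00, -5.65527779e-06,
        1.08859795e+00, -1.90042326e-02]), 'qvel': array([ 0.00098898, -0.00137969,  0.0003224 , -0.00032174, -0.00163748,
        0.00181116]), 'joint_torque': array([ 4.93694370e-04, -5.45613742e+01, -2.74325556e+01,  6.44949102e-02,
        1.88252743e-02, -4.45154603e-05]), 'ee_pos': array([ 195.17451756, -593.22071351,  229.96522471]), 'orientation': array([ 2.05012874,  0.33001993, -2.05054622]), 'ft_force': array([-0.6267723 ,  0.72442019,  0.30875261]), 'moment': array([-0.01277679,  0.03231399, -0.00909645]), 'width': 87.94667054573783}
```

View pics/scene0.png

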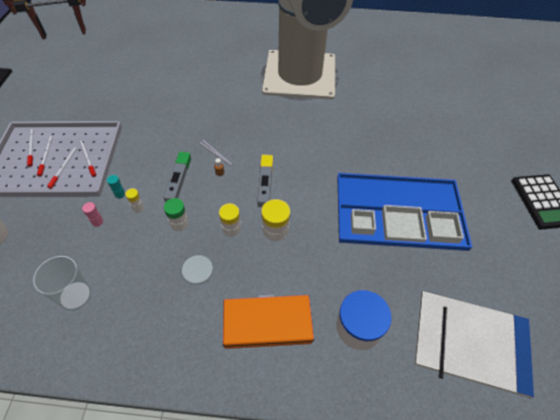

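View pics/top0.png

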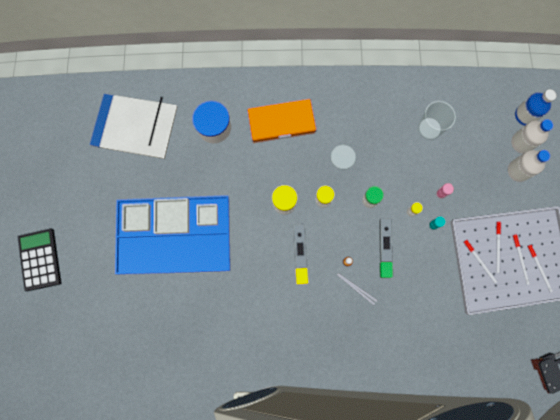

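The top view shows these candidates. Yellow caps are the large jar (285,197), medium jar (325,194), small jar (417,208) and the meter cap (301,276). The look-alikes are the green jar (374,195), green meter (386,270), pink (446,190) and turquoise (438,223). The other bottles and the blue lid have the wrong shape. The tote cups, left to right, look like medium, large, small. By the description I choose the yellow caps.

```bash
cat > m.py <<'E'
from h import *
H={'L':78,'M':72,'S':62}
def mask(d,lo,hi): return cv2.inRange(cv2.cvtColor(d['img'],cv2.COLOR_RGB2HSV),lo,hi)
def blobs(m,a):
    n,l,s,c=cv2.connectedComponentsWithStats(m); return [(i,s[i],c[i],l==i) for i in range(1,n) if s[i][4]>a]
E
cat > a.py <<'E'
from m import *
for cam in('top','scene'):
    d=pickle.load(open(cam+'.pkl','rb')); P=pts(d)
    for nm,lo,hi in(('yel',(22,120,90),(35,255,255)),('grn',(50,120,60),(75,255,255))):
        for i,s,c,l in blobs(mask(d,lo,hi),20):
            z=P[l][:,2]; t=np.percentile(z,75); top=l&(abs(P[:,:,2]-t)<5)
            q=P[top]; v,u=np.nonzero(top); (cx,cy),r=cv2.minEnclosingCircle(q[:,:2].astype(np.float32))
            print(cam,nm,c.round(),s[4],'ztop',round(t,1),'ctr',q.mean(0).round(1),'circ',round(cx,1),round(cy,1),round(r,1))
            if t<40:
                print('  rect',cv2.minAreaRect(q[:,:2].astype(np.float32)))
    for i,s,c,l in blobs(mask(d,(105,150,60),(125,255,255)),1500):
        if cam=='top' and not(100<c[0]<240 and 180<c[1]<290): continue
        q=P[l]; q=q[(q[:,2]<40)]
        print(cam,'blue',c.round(),'rect',cv2.minAreaRect(q[:,:2].astype(np.float32)),'z',np.percentile(q[:,2],[5,50,95]).round(1))
        r=q[q[:,2]>13]; print('  rim',cv2.minAreaRect(r[:,:2].astype(np.float32)))
    m=((P[:,:,2]>20)&(P[:,:,2]<36)).astype(np.uint8)*255
    for i,s,c,l in blobs(m,30):
        q=P[l]; print(cam,'z20-36',c.round(),s[4],q.mean(0).round(1),'rect',[np.round(x,3) for x in cv2.minAreaRect(q[:,:2].astype(np.float32))])
    cv2.imwrite('pics/crop.png',cv2.resize(d['img'][175:300,240:460,::-1],None,fx=3.6,fy=3.6)) if cam=='top' else 0
o=ctrl.get_obs(); print(cv2.Rodrigues(o['orientation'])[0].round(3))
E
python3 a.py
```

```text
top yel [284. 198.] 511 ztop 79.8 ctr [579.7 -23.8  78.6] circ 579.6 -23.6 30.7
top yel [325. 194.] 253 ztop 73.0 ctr [ 587.4 -123.2   72. ] circ 586.9 -123.1 21.3
top yel [416. 208.] 99 ztop 62.9 ctr [ 551.3 -351.5   61.6] circ 551.5 -351.6 14.1
top yel [301. 276.] 189 ztop 27.7 ctr [391.2 -61.9  26.5] circ 391.3 -61.4 22.3
  rect ((391.3065490722656, -62.65252685546875), (27.469261169433594, 37.296932220458984), 88.59428405761719)
top grn [374. 195.] 239 ztop 73.5 ctr [ 583.7 -244.8   72.3] circ 584.1 -244.8 21.4
top grn [ 35. 240.] 318 ztop 21.4 ctr [489.  630.3  20. ] circ 487.5 630.0 41.2
  rect ((489.3155517578125, 630.5481567382812), (29.79088020324707, 80.87406158447266), 12.291844367980957)
top grn [386. 270.] 196 ztop 27.0 ctr [ 401.5 -274.7   25.9] circ 402.1 -274.8 21.9
  rect ((401.44482421875, -275.4505310058594), (28.678709030151367, 37.71257400512695), 88.17091369628906)
top blue [175. 244.] rect ((500.77996826171875, 265.45477294921875), (191.54739379882812, 293.0488586425781), 1.045078992843628) z [ 0.4  4.8 18.5]
  rim ((500.7826843261719, 265.3061828613281), (191.
[... 5268 characters left out ...]
                                                      ~~~~~~~~~~~~~^^^^^^^^^^^^^^^^^^
    return _quantile_unchecked(
        a, q, axis, out, overwrite_input, method, keepdims, weights)
    return _ureduce(a,
                    func=_quantile_ureduce_func,
    ...<5 lines>...
                    overwrite_input=overwrite_input,
                    method=method)
    r = func(a, **kwargs)
    result = _quantile(arr,
                       quantiles=q,
    ...<2 lines>...
                       out=out,
                       weights=wgt)
    slices_having_nans = np.isnan(arr[-1, ...])
                                  ~~~^^^^^^^^^
IndexError: index -1 is out of bounds for axis 0 with size 0
```

View pics/crop.png

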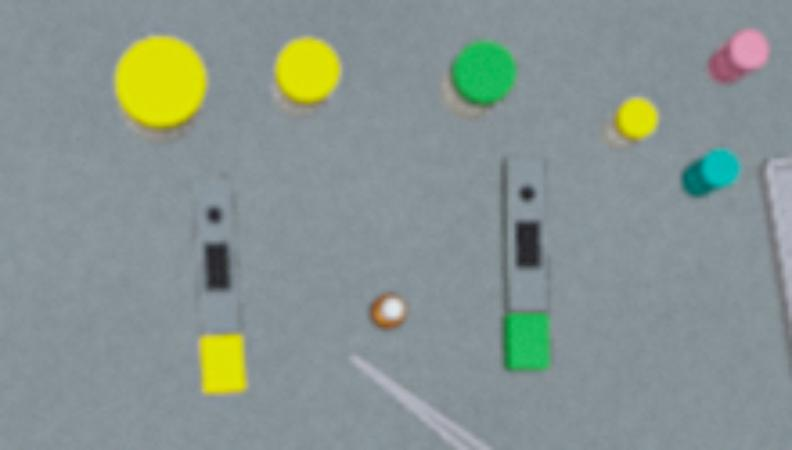

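The crop confirms it: yellow-capped large, medium and small jars and the yellow meter (cap toward the robot), with the green, pink and turquoise ones distinct. Fused positions in mm from both views:

| Thing | x | y |
|---|---|---|
| Large jar | 580.5 | -24 |
| Medium jar | 588 | -124 |
| Small jar | 552 | -352.7 |
| Meter | 448 | -62 |
| Tote (yaw 1°) | 501.6 | 264.5 |
| Cup large | 548.7 | 265.3 |
| Cup medium | 547 | 357.3 |
| Cup small | 550.4 | 173.3 |

Heights and sizes agree with the description. I'll do the meter first, while the tote is empty.

```bash
cat > go.py <<'E'
import sys,numpy as np
from h import *
from scipy.spatial.transform import Rotation as Ro
# args: x y z jawyaw(deg); remaining shift in present tool axes (cm) and turn; turn first about tool x
o=ctrl.get_obs(); R=Ro.from_rotvec(o['orientation']).as_matrix(); p=o['ee_pos']
print('t',round(o['t'],2),'tcp',p.round(1),'jaw yaw',np.degrees(np.arctan2(R[1,1],R[0,1])).round(2),'toolx',R[:,0].round(3),'q6',o['qpos'][5].round(2),'w',round(o['width'],1),'F',o['ft_force'].round(1))
print('y',R[:,1].round(3),'z',R[:,2].round(3))
a=list(map(float,sys.argv[1:]))
if len(a)==4:
    th=np.radians(a[3]); y=np.array([np.cos(th),np.sin(th),0]);x=np.array([0,0,-1.])
    T=np.c_[x,y,np.cross(x,y)]
    print('turn',Ro.from_matrix(R.T@T).as_rotvec().round(3),'shift now(cm)',((np.array(a[:3])-p)@R/10).round(2),'shift after turn',((np.array(a[:3])-p)@T/10).round(2))
E
python3 go.py 448 -62 150 90; python3 go.py 448 -62 150 -90
```

```text
t 0.1 tcp [ 195.2 -593.2  230. ] jaw yaw -71.79 toolx [-0.     0.001 -1.   ] q6 -0.02 w 87.9 F [-0.6  0.7  0.3]
y [ 0.312 -0.95  -0.001] z [-0.95  -0.312 -0.   ]
turn [-2.824e+00 -2.000e-03  0.000e+00] shift now(cm) [  8.06 -42.55 -40.62] shift after turn [ 8.   53.12 25.28]
t 0.1 tcp [ 195.2 -593.2  230. ] jaw yaw -71.79 toolx [-0.     0.001 -1.   ] q6 -0.02 w 87.9 F [-0.6  0.7  0.3]
y [ 0.312 -0.95  -0.001] z [-0.95  -0.312 -0.   ]
turn [0.318 0.    0.001] shift now(cm) [  8.06 -42.55 -40.62] shift after turn [  8.   -53.12 -25.28]
```

apply_moves:
  increments:
    - {"gripper":100,"delta_pos":[0,-1,-1],"dr":[0.06,0,0]}
    - {"gripper":100,"delta_pos":[1,-2,-2],"dr":[0.06,0,0]}
    - {"gripper":100,"delta_pos":[1,-2.5,-2.5],"dr":[0.06,0,0]}
    - {"gripper":100,"delta_pos":[1,-2.5,-2.5],"dr":[0.06,0,0]}
    - {"gripper":100,"delta_pos":[1,-2.5,-2.5],"dr":[0.043,0,0]}

```text
t: 0.52
ee_pos: [279.9, -470.5, 190.0]
orientation: [2.206, 0.035, -2.207]
ft_force: [0.2, -0.5, -0.2]
width: 87.4
```

```bash
python3 go.py 447.5 -61 130 -88
```

```text
t 0.52 tcp [ 279.9 -470.5  190. ] jaw yaw -88.25 toolx [-0.     0.001 -1.   ] q6 0.48 w 87.4 F [ 0.2 -0.5 -0.2]
y [ 0.031 -1.    -0.001] z [-1.    -0.031  0.   ]
turn [-0.004  0.     0.001] shift now(cm) [  6.02 -40.41 -18.01] shift after turn [  6.   -40.34 -18.18]
```

apply_moves:
  increments:
    - {"gripper":100,"delta_pos":[0.4,-3.1,-1.4],"dr":[0,0,0]}
    - {"gripper":100,"delta_pos":[0.4,-3.1,-1.4],"dr":[0,0,0]}
    - {"gripper":100,"delta_pos":[0.4,-3.1,-1.4],"dr":[0,0,0]}
    - {"gripper":100,"delta_pos":[0.4,-3.1,-1.4],"dr":[0,0,0]}
    - {"gripper":100,"delta_pos":[0.4,-3.1,-1.4],"dr":[0,0,0]}

```text
t: 0.93
ee_pos: [344.5, -313.1, 170.3]
orientation: [2.204, 0.038, -2.204]
ft_force: [0.4, 0.4, 0.9]
width: 87.8
```

apply_moves:
  increments:
    - {"gripper":100,"delta_pos":[0.4,-3.1,-1.4],"dr":[0,0,0]}
    - {"gripper":100,"delta_pos":[0.4,-3.1,-1.4],"dr":[0,0,0]}
    - {"gripper":100,"delta_pos":[0.4,-3.1,-1.4],"dr":[0,0,0]}
    - {"gripper":100,"delta_pos":[0.4,-3.1,-1.4],"dr":[0,0,0]}
    - {"gripper":80,"delta_pos":[0.4,-3.1,-1.4],"dr":[0,0,0]}

```text
t: 1.35
ee_pos: [409.1, -155.8, 150.5]
orientation: [2.204, 0.038, -2.204]
ft_force: [0.0, -0.3, -0.1]
width: 83.9
```

apply_moves:
  increments:
    - {"gripper":70,"delta_pos":[0.4,-3.1,-1.4],"dr":[0,0,0]}
    - {"gripper":70,"delta_pos":[0.4,-3.1,-1.4],"dr":[0,0,0]}
    - {"gripper":70,"delta_pos":[0.4,-3.1,-1.4],"dr":[0,0,0]}
    - {"gripper":70,"delta_pos":[0,0,0],"dr":[0,0,0]}
    - {"gripper":70,"delta_pos":[0,0,0],"dr":[0,0,0]}

```text
t: 1.77
ee_pos: [447.8, -61.6, 138.3]
orientation: [2.201, 0.043, -2.203]
ft_force: [0.1, -0.2, 0.1]
width: 61.6
```

```bash
python3 go.py 447.5 -61 11 -88; python3 - <<'E'
from h import *
d=grab('wrist'); save(d,'w1.png'); P=pts(d)
from m import *
m=((P[:,:,2]>18)&(P[:,:,2]<36)).astype(np.uint8)*255
for i,s,c,l in blobs(m,300):
    q=P[l]; print(c.round(),s[4],q.mean(0).round(1),[np.round(x,2) for x in cv2.minAreaRect(q[:,:2].astype(np.float32))])
E
```

```text
t 1.77 tcp [447.8 -61.6 138.3] jaw yaw -87.79 toolx [-0.001  0.    -1.   ] q6 1.37 w 61.6 F [ 0.1 -0.2  0.1]
y [ 0.039 -0.999 -0.   ] z [-0.999 -0.039  0.001]
turn [0.004 0.001 0.   ] shift now(cm) [ 1.273e+01 -6.000e-02  1.000e-02] shift after turn [12.73 -0.06  0.02]
[42. 31.] 422 [586.7 133.5  18.8] [array([576.64, 143.79]), array([45.35, 50.17]), np.float64(1.59)]
[351.  52.] 406 [ 574.8 -112.8   28. ] [array([ 577.31, -115.55]), array([40.65, 16.18]), np.float64(45.32)]
[499.  56.] 829 [ 579.  -231.    27.4] [array([ 580.14, -236.1 ]), array([42.9 , 21.82]), np.float64(19.78)]
[21. 77.] 1074 [550.2 151.   25.7] [array([550.  , 163.31]), array([33.46, 51.06]), np.float64(89.95)]
[ 56. 172.] 1088 [470.2 136.1  18.7] [array([479.7 , 159.82]), array([146.4 ,  86.11]), np.float64(1.01)]
[278. 203.] 5435 [451.1 -61.4  26.5] [array([446.52, -62.11]), array([149.34,  29.69]), np.float64(1.87)]
[519. 200.] 5543 [ 462.1 -275.5   25.8] [array([ 457.21, -278.57]), array([ 31.05, 149.76]), np.float64(87.9)]
[405. 236.] 471 [ 428.4 -175.    28.8] [array([ 426.17, -177.52]), array([19.38, 23.74]), np.float64(51.45)]
```

View pics/w1.png

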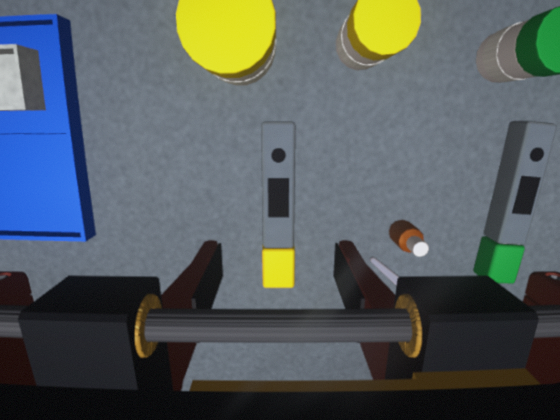

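The wrist view shows the yellow meter centred between the fingers (cap at 278,267). It measures (446.5, -62.1) with yaw 1.9°, which agrees with the earlier value. I'll descend and grip.

apply_moves:
  increments:
    - {"gripper":65,"delta_pos":[3,0,0],"dr":[0,0,0]}
    - {"gripper":65,"delta_pos":[3,0,0],"dr":[0,0,0]}
    - {"gripper":65,"delta_pos":[3,0,0],"dr":[0,0,0]}
    - {"gripper":65,"delta_pos":[2.5,0,0],"dr":[0,0,0]}
    - {"gripper":65,"delta_pos":[1.2,0,0],"dr":[0,0,0]}

```text
t: 2.23
ee_pos: [445.7, -64.3, 9.3]
orientation: [2.201, 0.036, -2.209]
ft_force: [-0.5, 0.4, -0.1]
width: 57.1
```

apply_moves:
  increments:
    - {"gripper":20,"delta_pos":[0,0,0],"dr":[0,0,0]}
    - {"gripper":10,"delta_pos":[0,0,0],"dr":[0,0,0]}
    - {"gripper":10,"delta_pos":[0,0,0],"dr":[0,0,0]}
    - {"gripper":10,"delta_pos":[0,0,0],"dr":[0,0,0]}
    - {"gripper":10,"delta_pos":[0,0,0],"dr":[0,0,0]}

```text
t: 2.65
ee_pos: [448.2, -63.4, 12.5]
orientation: [2.206, 0.037, -2.202]
ft_force: [-0.7, -1.3, 1.3]
width: 27.4
```

apply_moves:
  increments:
    - {"gripper":10,"delta_pos":[0,0,0],"dr":[0,0,0]}
    - {"gripper":10,"delta_pos":[-1,0,0],"dr":[0,0,0]}
    - {"gripper":10,"delta_pos":[-2,0,0],"dr":[0,0,0]}
    - {"gripper":10,"delta_pos":[-3,0,0],"dr":[0,0,0]}
    - {"gripper":10,"delta_pos":[-3,0,0],"dr":[0,0,0]}

```text
t: 3.07
ee_pos: [446.8, -62.7, 102.8]
orientation: [2.202, 0.039, -2.206]
ft_force: [0.8, 0.1, -0.6]
width: 27.9
```

apply_moves:
  increments:
    - {"gripper":10,"delta_pos":[-2,0,0],"dr":[-0.06,0,0]}
    - {"gripper":10,"delta_pos":[-2,0,0],"dr":[-0.1,0,0]}
    - {"gripper":10,"delta_pos":[-1.5,0,0],"dr":[-0.1,0,0]}
    - {"gripper":10,"delta_pos":[0,0,0],"dr":[-0.1,0,0]}
    - {"gripper":10,"delta_pos":[0,0,0],"dr":[-0.1,0,0]}

```text
t: 3.48
ee_pos: [448.3, -63.0, 158.7]
orientation: [1.944, 0.494, -1.938]
ft_force: [-0.0, -0.9, -1.2]
width: 27.7
```

apply_moves:
  increments:
    - {"gripper":10,"delta_pos":[0,0,0],"dr":[-0.1,0,0]}
    - {"gripper":10,"delta_pos":[0,0,0],"dr":[-0.1,0,0]}
    - {"gripper":10,"delta_pos":[0,0,0],"dr":[-0.1,0,0]}
    - {"gripper":10,"delta_pos":[0,0,0],"dr":[-0.1,0,0]}
    - {"gripper":10,"delta_pos":[0,0,0],"dr":[-0.1,0,0]}

```text
t: 3.9
ee_pos: [447.4, -62.8, 157.4]
orientation: [1.616, 0.883, -1.616]
ft_force: [-0.3, 1.3, -1.1]
width: 27.9
```

apply_moves:
  increments:
    - {"gripper":10,"delta_pos":[0,0,0],"dr":[-0.1,0,0]}
    - {"gripper":10,"delta_pos":[0,0,0],"dr":[-0.1,0,0]}
    - {"gripper":10,"delta_pos":[0,0,0],"dr":[-0.1,0,0]}
    - {"gripper":10,"delta_pos":[0,0,0],"dr":[-0.1,0,0]}
    - {"gripper":10,"delta_pos":[0,0,0],"dr":[-0.1,0,0]}

```text
t: 4.32
ee_pos: [447.4, -62.8, 157.4]
orientation: [1.261, 1.175, -1.261]
ft_force: [-0.1, -0.4, -1.3]
width: 27.8
```

apply_moves:
  increments:
    - {"gripper":10,"delta_pos":[0,0,0],"dr":[-0.09,0,0]}
    - {"gripper":10,"delta_pos":[0,0,0],"dr":[0,0,0]}
    - {"gripper":10,"delta_pos":[0,0,0],"dr":[0,0,0]}
    - {"gripper":10,"delta_pos":[0,0,0],"dr":[0,0,0]}
    - {"gripper":10,"delta_pos":[0,0,0],"dr":[0,0,0]}

```text
t: 4.73
ee_pos: [447.7, -63.0, 156.9]
orientation: [1.2, 1.215, -1.2]
ft_force: [0.7, 0.6, -0.7]
width: 28.1
```

```bash
python3 go.py 454.6 263.7 100 1
```

```text
t 4.73 tcp [447.7 -63.  156.9] jaw yaw 0.7 toolx [ 0. -0. -1.] q6 -0.18 w 28.1 F [ 0.7  0.6 -0.7]
y [1.    0.012 0.   ] z [ 0.012 -1.     0.   ]
turn [-0.005  0.    -0.   ] shift now(cm) [  5.69   1.09 -32.66] shift after turn [  5.69   1.26 -32.65]
```

apply_moves:
  increments:
    - {"gripper":10,"delta_pos":[0,0.1,-1.5],"dr":[0,0,0]}
    - {"gripper":10,"delta_pos":[0,0.1,-3],"dr":[0,0,0]}
    - {"gripper":10,"delta_pos":[0,0.1,-3.5],"dr":[0,0,0]}
    - {"gripper":10,"delta_pos":[0,0.1,-3.5],"dr":[0,0,0]}
    - {"gripper":10,"delta_pos":[0,0.1,-3.5],"dr":[0,0,0]}

```text
t: 5.15
ee_pos: [450.4, 88.4, 156.8]
orientation: [1.201, 1.215, -1.2]
ft_force: [1.3, 0.4, -0.8]
width: 28.0
```

apply_moves:
  increments:
    - {"gripper":10,"delta_pos":[0,0.2,-3.5],"dr":[0,0,0]}
    - {"gripper":10,"delta_pos":[0,0.1,-3.5],"dr":[0,0,0]}
    - {"gripper":10,"delta_pos":[1,0.1,-3.5],"dr":[0,0,0]}
    - {"gripper":10,"delta_pos":[1,0.1,-3.5],"dr":[0,0,0]}
    - {"gripper":10,"delta_pos":[1,0.2,-2.2],"dr":[0,0,0]}

```text
t: 5.57
ee_pos: [455.4, 252.2, 126.6]
orientation: [1.2, 1.216, -1.198]
ft_force: [0.6, -0.4, -0.6]
width: 28.1
```

apply_moves:
  increments:
    - {"gripper":10,"delta_pos":[1.7,0,-1.4],"dr":[0,0,0]}
    - {"gripper":10,"delta_pos":[1,0,0],"dr":[0,0,0]}
    - {"gripper":10,"delta_pos":[0,0,0],"dr":[0,0,0]}
    - {"gripper":10,"delta_pos":[0,0,0],"dr":[0,0,0]}
    - {"gripper":10,"delta_pos":[0,0,0],"dr":[0,0,0]}

```text
t: 5.98
ee_pos: [455.3, 262.2, 100.1]
orientation: [1.2, 1.215, -1.2]
ft_force: [-0.1, 0.0, -1.0]
width: 27.8
```

```bash
python3 go.py 454.6 263.7 15.5 1; python3 - <<'E'
from h import *
d=grab('scene'); cv2.imwrite('pics/s2.png',cv2.resize(d['img'][120:270,300:500,::-1],None,fx=3.5,fy=3.5))
E
```

```text
t 5.98 tcp [455.3 262.2 100.1] jaw yaw 0.73 toolx [-0. -0. -1.] q6 0.49 w 27.8 F [-0.1  0.  -1. ]
y [ 1.     0.013 -0.   ] z [ 0.013 -1.     0.   ]
turn [-0.005  0.     0.   ] shift now(cm) [ 8.46 -0.06 -0.15] shift after turn [ 8.46 -0.06 -0.15]
```

View pics/s2.png

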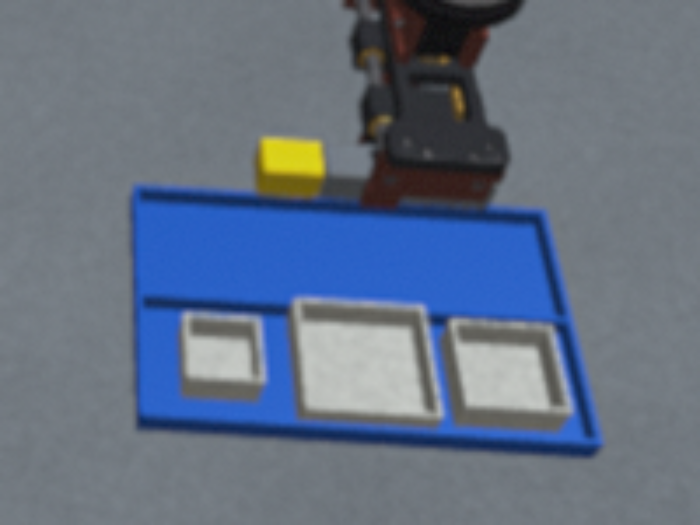

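The meter is held flat over the bay. I'll lower it, open part way (to stay clear of the bay walls) and lift.

apply_moves:
  increments:
    - {"gripper":10,"delta_pos":[2,0,0],"dr":[0,0,0]}
    - {"gripper":10,"delta_pos":[2.5,0,0],"dr":[0,0,0]}
    - {"gripper":10,"delta_pos":[2.2,0,0],"dr":[0,0,0]}
    - {"gripper":10,"delta_pos":[1.2,0,0],"dr":[0,0,0]}
    - {"gripper":10,"delta_pos":[0.5,0,0],"dr":[0,0,0]}

```text
t: 6.45
ee_pos: [454.6, 262.1, 15.5]
orientation: [1.198, 1.216, -1.202]
ft_force: [-10.7, -5.0, 43.3]
width: 28.1
```

apply_moves:
  increments:
    - {"gripper":10,"delta_pos":[0,0,0],"dr":[0,0,0]}
    - {"gripper":48,"delta_pos":[0,0,0],"dr":[0,0,0]}
    - {"gripper":48,"delta_pos":[0,0,0],"dr":[0,0,0]}
    - {"gripper":48,"delta_pos":[0,0,0],"dr":[0,0,0]}
    - {"gripper":48,"delta_pos":[0,0,0],"dr":[0,0,0]}

```text
t: 6.87
ee_pos: [455.6, 263.2, 16.2]
orientation: [1.2, 1.215, -1.198]
ft_force: [1.1, 0.0, -0.0]
width: 42.1
```

apply_moves:
  increments:
    - {"gripper":48,"delta_pos":[-1,0,0],"dr":[0,0,0]}
    - {"gripper":48,"delta_pos":[-2,0,0],"dr":[0,0,0]}
    - {"gripper":48,"delta_pos":[-3,0,0],"dr":[0,0,0]}
    - {"gripper":48,"delta_pos":[-3.5,0,0],"dr":[0,0,0]}
    - {"gripper":48,"delta_pos":[-3.5,0,0],"dr":[0,0,0]}

```text
t: 7.28
ee_pos: [454.6, 262.8, 147.4]
orientation: [1.198, 1.216, -1.2]
ft_force: [0.7, 1.1, 0.0]
width: 42.1
```

```bash
python3 go.py 580.5 -24 150 0
```

```text
t 7.28 tcp [454.6 262.8 147.4] jaw yaw 0.81 toolx [-0.001 -0.001 -1.   ] q6 0.49 w 42.1 F [0.7 1.1 0. ]
y [ 1.     0.014 -0.001] z [ 0.014 -1.     0.   ]
turn [0.014 0.    0.001] shift now(cm) [-0.25 12.19 28.85] shift after turn [-0.26 12.59 28.68]
```

apply_moves:
  increments:
    - {"gripper":100,"delta_pos":[0,1.2,2],"dr":[0,0,0]}
    - {"gripper":100,"delta_pos":[0,1.2,3],"dr":[0,0,0]}
    - {"gripper":100,"delta_pos":[0,1.2,3],"dr":[0,0,0]}
    - {"gripper":100,"delta_pos":[0,1.2,3],"dr":[0,0,0]}
    - {"gripper":100,"delta_pos":[0,1.2,3],"dr":[0,0,0]}

```text
t: 7.7
ee_pos: [517.5, 122.7, 146.8]
orientation: [1.199, 1.215, -1.198]
ft_force: [0.6, 0.2, -0.0]
width: 72.0
```

apply_moves:
  increments:
    - {"gripper":100,"delta_pos":[0,1.2,3],"dr":[0,0,0]}
    - {"gripper":100,"delta_pos":[0,1.2,3],"dr":[0,0,0]}
    - {"gripper":100,"delta_pos":[0,1.2,3],"dr":[0,0,0]}
    - {"gripper":100,"delta_pos":[0,1.2,3],"dr":[0,0,0]}
    - {"gripper":100,"delta_pos":[0,1.2,2.5],"dr":[0,0,0]}

```text
t: 8.12
ee_pos: [579.5, -22.2, 146.6]
orientation: [1.199, 1.215, -1.199]
ft_force: [-0.7, 0.3, -0.1]
width: 87.9
```

apply_moves:
  increments:
    - {"gripper":100,"delta_pos":[0,0.2,0.3],"dr":[0,0,0]}
    - {"gripper":100,"delta_pos":[0,0,0],"dr":[0,0,0]}
    - {"gripper":100,"delta_pos":[0,0,0],"dr":[0,0,0]}
    - {"gripper":100,"delta_pos":[0,0,0],"dr":[0,0,0]}
    - {"gripper":100,"delta_pos":[0,0,0],"dr":[0,0,0]}

```text
t: 8.53
ee_pos: [580.5, -21.9, 145.8]
orientation: [1.198, 1.217, -1.198]
ft_force: [-0.2, -0.0, 0.3]
width: 87.6
```

```bash
python3 go.py 580.5 -24 47 0; python3 - <<'E'
from m import *
d=grab('wrist'); save(d,'w2.png'); P=pts(d)
for i,s,c,l in blobs(mask(d,(22,120,90),(35,255,255)),150):
    z=P[l][:,2]; t=np.percentile(z,75); q=P[l&(abs(P[:,:,2]-t)<5)]
    print(c.round(),t.round(1),q.mean(0).round(1),cv2.minEnclosingCircle(q[:,:2].astype(np.float32)))
E
sed -i "s/for cam in('top','scene')/for cam in('top',)/" a.py; python3 - <<'E'
from h import *
grab('top')
E
python3 a.py | grep -E "yel|grn|rect.*14[0-9]|\[17|blue"
```

```text
t 8.53 tcp [580.5 -21.9 145.8] jaw yaw 0.89 toolx [-0.  0. -1.] q6 -0.07 w 87.6 F [-0.2 -0.   0.3]
y [ 1.     0.016 -0.   ] z [ 0.016 -1.    -0.   ]
turn [ 0.016 -0.     0.   ] shift now(cm) [ 9.88 -0.    0.21] shift after turn [ 9.88 -0.    0.21]
[277. 225.] 79.0 [579.4 -22.9  78.5] ((579.4058227539062, -24.446332931518555), 31.034435272216797)
[284. 349.] 73.0 [ 587.  -135.1   72.5] ((587.0170288085938, -129.99624633789062), 20.351408004760742)
top yel [326. 194.] 203 ztop 73.9 ctr [ 587.1 -127.    72.7] circ 586.9 -123.9 21.4
top yel [416. 208.] 100 ztop 63.7 ctr [ 550.9 -351.    62.6] circ 550.2 -350.8 13.5
top yel [193. 251.] 176 ztop 32.1 ctr [455.3 205.9  30.7] circ 454.7 205.2 22.0
  rect ((455.88665771484375, 205.7825927734375), (27.632312774658203, 38.255245208740234), 3.063401460647583)
top grn [374. 195.] 238 ztop 73.4 ctr [ 583.9 -245.1   72.2] circ 583.7 -245.0 21.2
top grn [ 35. 240.] 323 ztop 21.3 ctr [489.5 630.8  20.1] circ 488.6 630.2 41.8
  rect ((489.46697998046875, 630.7872314453125), (30.541095733642578, 82.78146362304688), 11.923516273498535)
top grn [386. 270.] 197 ztop 27.4 ctr [ 401.2 -275.2   26.2] circ 401.5 -275.1 21.6
top blue [172. 241.] rect ((500.61590576171875, 265.3173828125), (191.13668823242188, 292.83880615234375), 1.09884774684906) z [ 0.4  4.8 18.9]
top z20-36 [283. 115.] 1440 [810.5 -24.6  31.5] rect [array([801.322, -18.138]), array([ 87.436, 169.074]), np.float64(8.145)]
top z20-36 [218. 136.] 75 [756.  147.7  28.3] rect [array([762.548, 149.589]), array([34.739, 87.03 ]), np.float64(23.062)]
top z20-36 [171. 215.] 236 [549.5 265.9  28.1] rect [array([548.57 , 267.307]), array([93.797, 92.197]), np.float64(4.416)]
top z20-36 [527. 211.] 84 [ 544.9 -663.7   22.6] rect [array([ 545.693, -668.503]), array([  6.817, 144.896]), np.float64(4.412)]
top z20-36 [173. 252.] 695 [454.9 258.8  29.9] rect [array([455.885, 260.722]), array([ 30.773, 148.434]), np.float64(0.481)]
```

View pics/w2.png

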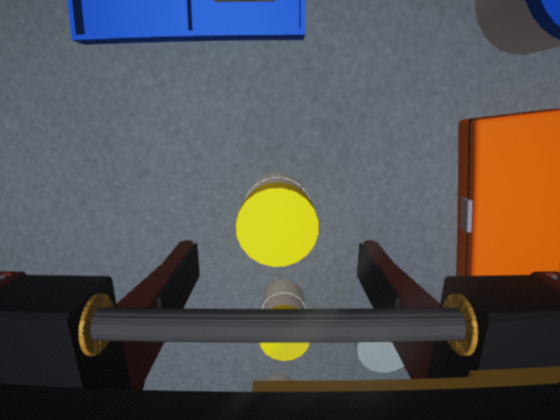

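The meter lies in the bay with its top at z = 30, at (455.9, 260.7). The large jar's cap at (277,227) sits between the fingers, at (579.4, -24.4). Descending now.

apply_moves:
  increments:
    - {"gripper":100,"delta_pos":[1.5,0,0.2],"dr":[0,0,0]}
    - {"gripper":100,"delta_pos":[2.5,0,0],"dr":[0,0,0]}
    - {"gripper":100,"delta_pos":[2.5,0,0],"dr":[0,0,0]}
    - {"gripper":100,"delta_pos":[2,0,0],"dr":[0,0,0]}
    - {"gripper":100,"delta_pos":[1.4,0,0],"dr":[0,0,0]}

```text
t: 9.05
ee_pos: [580.1, -24.4, 44.8]
orientation: [1.197, 1.218, -1.2]
ft_force: [0.1, 0.2, 0.8]
width: 88.0
```

apply_moves:
  increments:
    - {"gripper":100,"delta_pos":[0,0,0],"dr":[0,0,0]}
    - {"gripper":60,"delta_pos":[0,0,0],"dr":[0,0,0]}
    - {"gripper":50,"delta_pos":[0,0,0],"dr":[0,0,0]}
    - {"gripper":50,"delta_pos":[0,0,0],"dr":[0,0,0]}
    - {"gripper":50,"delta_pos":[0,0,0],"dr":[0,0,0]}

```text
t: 9.47
ee_pos: [581.9, -25.1, 47.9]
orientation: [1.199, 1.214, -1.198]
ft_force: [-0.8, 0.3, 1.6]
width: 64.8
```

apply_moves:
  increments:
    - {"gripper":50,"delta_pos":[0,0,0],"dr":[0,0,0]}
    - {"gripper":50,"delta_pos":[-1,0,0],"dr":[0,0,0]}
    - {"gripper":50,"delta_pos":[-2,0,0],"dr":[0,0,0]}
    - {"gripper":50,"delta_pos":[-2.5,0,0],"dr":[0,0,0]}
    - {"gripper":50,"delta_pos":[-1.5,0,0],"dr":[0,0,0]}

```text
t: 9.88
ee_pos: [581.8, -25.2, 119.1]
orientation: [1.2, 1.214, -1.198]
ft_force: [0.4, 0.0, -3.2]
width: 61.5
```

```bash
python3 go.py 548.7 265.3 115 1
```

```text
t 9.88 tcp [581.8 -25.2 119.1] jaw yaw 0.8 toolx [ 0.002 -0.    -1.   ] q6 -0.08 w 61.5 F [ 0.4  0.  -3.2]
y [1.    0.014 0.002] z [ 0.014 -1.     0.   ]
turn [-0.004  0.    -0.002] shift now(cm) [  0.4   -2.91 -29.1 ] shift after turn [  0.41  -2.8  -29.11]
```

apply_moves:
  increments:
    - {"gripper":50,"delta_pos":[0,-0.3,-1],"dr":[0,0,0]}
    - {"gripper":50,"delta_pos":[0,-0.3,-2],"dr":[0,0,0]}
    - {"gripper":50,"delta_pos":[0,-0.3,-3],"dr":[0,0,0]}
    - {"gripper":50,"delta_pos":[0,-0.3,-3.5],"dr":[0,0,0]}
    - {"gripper":50,"delta_pos":[0,-0.3,-3.5],"dr":[0,0,0]}

```text
t: 10.3
ee_pos: [563.1, 105.9, 116.1]
orientation: [1.199, 1.216, -1.201]
ft_force: [-0.3, -0.3, -2.5]
width: 61.7
```

apply_moves:
  increments:
    - {"gripper":50,"delta_pos":[0,-0.3,-3.5],"dr":[0,0,0]}
    - {"gripper":50,"delta_pos":[0,-0.3,-3.5],"dr":[0,0,0]}
    - {"gripper":50,"delta_pos":[0,-0.3,-3.5],"dr":[0,0,0]}
    - {"gripper":50,"delta_pos":[0,-0.2,-3],"dr":[0,0,0]}
    - {"gripper":50,"delta_pos":[0,-0.2,-2],"dr":[0,0,0]}

```text
t: 10.72
ee_pos: [547.7, 262.6, 116.0]
orientation: [1.197, 1.217, -1.198]
ft_force: [0.6, -0.1, -3.1]
width: 61.6
```

apply_moves:
  increments:
    - {"gripper":50,"delta_pos":[0,0,-0.6],"dr":[0,0,0]}
    - {"gripper":50,"delta_pos":[0,0,0],"dr":[0,0,0]}
    - {"gripper":50,"delta_pos":[0,0,0],"dr":[0,0,0]}
    - {"gripper":50,"delta_pos":[0,0,0],"dr":[0,0,0]}
    - {"gripper":50,"delta_pos":[0,0,0],"dr":[0,0,0]}

```text
t: 11.13
ee_pos: [549.1, 264.1, 116.5]
orientation: [1.199, 1.215, -1.201]
ft_force: [-0.0, -0.1, -1.9]
width: 61.2
```

```bash
python3 go.py 548.7 265.3 53.5 1;  python3 - <<'E'
from h import *
d=grab('scene'); cv2.imwrite('pics/s3.png',cv2.resize(d['img'][120:270,300:500,::-1],None,fx=3.5,fy=3.5))
E
```

```text
t 11.13 tcp [549.1 264.1 116.5] jaw yaw 0.71 toolx [-0.001 -0.    -1.   ] q6 0.42 w 61.2 F [-0.  -0.1 -1.9]
y [ 1.     0.012 -0.001] z [ 0.012 -1.     0.   ]
turn [-0.005  0.     0.001] shift now(cm) [ 6.3  -0.03 -0.13] shift after turn [ 6.3  -0.04 -0.12]
```

View pics/s3.png

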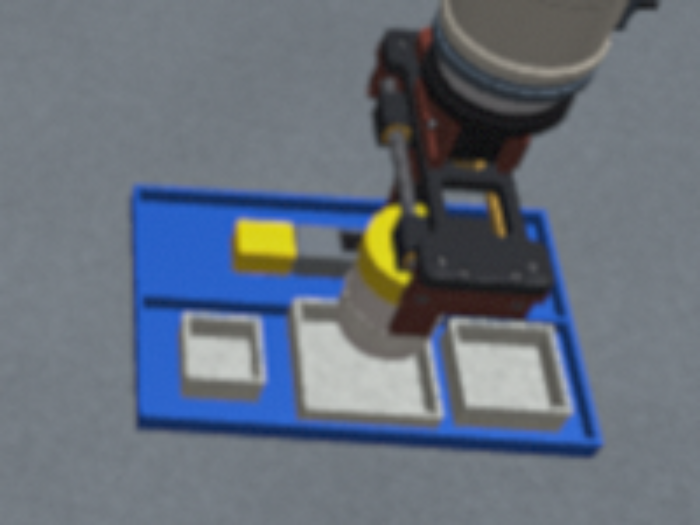

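The jar is held upright above the large cup, and the meter looks fine. Lowering and releasing.

apply_moves:
  increments:
    - {"gripper":50,"delta_pos":[1.2,0,-0.1],"dr":[0,0,0]}
    - {"gripper":50,"delta_pos":[2,0,0],"dr":[0,0,0]}
    - {"gripper":50,"delta_pos":[1.5,0,0],"dr":[0,0,0]}
    - {"gripper":50,"delta_pos":[1,0,0],"dr":[0,0,0]}
    - {"gripper":50,"delta_pos":[0.5,0,0],"dr":[0,0,0]}

```text
t: 11.6
ee_pos: [547.9, 265.5, 53.9]
orientation: [1.197, 1.217, -1.203]
ft_force: [-15.4, -5.5, 43.5]
width: 61.8
```

apply_moves:
  increments:
    - {"gripper":50,"delta_pos":[0,0,0],"dr":[0,0,0]}
    - {"gripper":95,"delta_pos":[0,0,0],"dr":[0,0,0]}
    - {"gripper":95,"delta_pos":[0,0,0],"dr":[0,0,0]}
    - {"gripper":95,"delta_pos":[0,0,0],"dr":[0,0,0]}
    - {"gripper":95,"delta_pos":[0,0,0],"dr":[0,0,0]}

```text
t: 12.02
ee_pos: [549.5, 266.5, 55.0]
orientation: [1.2, 1.215, -1.198]
ft_force: [-1.1, -0.3, -0.7]
width: 82.5
```

apply_moves:
  increments:
    - {"gripper":95,"delta_pos":[-1,0,0],"dr":[0,0,0]}
    - {"gripper":95,"delta_pos":[-2,0,0],"dr":[0,0,0]}
    - {"gripper":95,"delta_pos":[-3,0,0],"dr":[0,0,0]}
    - {"gripper":95,"delta_pos":[-3,0,0],"dr":[0,0,0]}
    - {"gripper":95,"delta_pos":[-1,0,0],"dr":[0,0,0]}

```text
t: 12.43
ee_pos: [551.3, 267.4, 159.6]
orientation: [1.204, 1.213, -1.193]
ft_force: [0.8, 0.8, 0.3]
width: 83.9
```

```bash
python3 go.py 588 -124.3 150 1
```

```text
t 12.43 tcp [551.3 267.4 159.6] jaw yaw 0.8 toolx [ 0.006  0.003 -1.   ] q6 0.42 w 83.9 F [0.8 0.8 0.3]
y [1.    0.014 0.006] z [ 0.014 -1.    -0.003]
turn [-0.003 -0.003 -0.006] shift now(cm) [ 0.88  3.12 39.22] shift after turn [ 0.96  2.99 39.23]
```

apply_moves:
  increments:
    - {"gripper":95,"delta_pos":[0,0.2,1.5],"dr":[0,0,0]}
    - {"gripper":95,"delta_pos":[0,0.3,3],"dr":[0,0,0]}
    - {"gripper":95,"delta_pos":[0,0.3,3.5],"dr":[0,0,0]}
    - {"gripper":95,"delta_pos":[0,0.3,3.5],"dr":[0,0,0]}
    - {"gripper":90,"delta_pos":[0,0.3,3.5],"dr":[0,0,0]}

```text
t: 12.85
ee_pos: [564.1, 114.4, 153.4]
orientation: [1.197, 1.217, -1.2]
ft_force: [0.8, 0.4, 0.1]
width: 80.5
```

apply_moves:
  increments:
    - {"gripper":85,"delta_pos":[0,0.3,3.5],"dr":[0,0,0]}
    - {"gripper":85,"delta_pos":[0,0.3,3.5],"dr":[0,0,0]}
    - {"gripper":85,"delta_pos":[0,0.3,3.5],"dr":[0,0,0]}
    - {"gripper":85,"delta_pos":[0,0.3,3.5],"dr":[0,0,0]}
    - {"gripper":85,"delta_pos":[0,0.3,3.5],"dr":[0,0,0]}

```text
t: 13.27
ee_pos: [581.3, -60.6, 153.3]
orientation: [1.198, 1.217, -1.201]
ft_force: [0.3, 0.1, 0.3]
width: 74.2
```

apply_moves:
  increments:
    - {"gripper":85,"delta_pos":[0.4,0.1,3.5],"dr":[0,0,0]}
    - {"gripper":85,"delta_pos":[0.5,0.1,2.7],"dr":[0,0,0]}
    - {"gripper":85,"delta_pos":[0,0,0.5],"dr":[0,0,0]}
    - {"gripper":85,"delta_pos":[0,0,0],"dr":[0,0,0]}
    - {"gripper":85,"delta_pos":[0,0,0],"dr":[0,0,0]}

```text
t: 13.68
ee_pos: [584.6, -125.0, 144.8]
orientation: [1.199, 1.217, -1.201]
ft_force: [0.3, 0.4, 0.5]
width: 74.8
```

```bash
cat > chk.py <<'E'
import sys
from m import *
for cam in sys.argv[1:]:
  d=grab(cam); save(d,f'{cam}_{int(ctrl.get_obs()["t"]*10)}.png'); P=pts(d)
  for nm,lo,hi in(('yel',(22,120,90),(35,255,255)),('grn',(50,120,60),(75,255,255))):
    for i,s,c,l in blobs(mask(d,lo,hi),50):
      z=P[l][:,2]; t=np.percentile(z,75); q=P[l&(abs(P[:,:,2]-t)<5)]; C,r=cv2.minEnclosingCircle(q[:,:2].astype(np.float32))
      print(cam,nm,c.round(),t.round(1),q.mean(0).round(1),'circ',np.round(C,1),round(r,1))
E
python3 go.py 588 -124.3 44 1; python3 chk.py wrist top
```

```text
t 13.68 tcp [ 584.6 -125.   144.8] jaw yaw 0.74 toolx [-0.002  0.001 -1.   ] q6 -0.24 w 74.8 F [0.3 0.4 0.5]
y [ 1.     0.013 -0.002] z [ 0.013 -1.    -0.001]
turn [-0.005 -0.001  0.002] shift now(cm) [10.08  0.36 -0.06] shift after turn [10.08  0.34 -0.07]
wrist yel [282. 220.] 72.9 [ 586.9 -123.8   72.5] circ [ 586.8 -125. ] 22.1
wrist grn [276. 359.] 73.0 [ 584.2 -246.9   72.5] circ [ 584.1 -246.6] 22.1
top yel [166. 212.] 86.6 [548.5 266.8  85.5] circ [548.7 268.4] 31.3
top yel [416. 208.] 63.2 [ 550.9 -351.5   62.4] circ [ 552.  -351.7] 13.7
top yel [193. 251.] 31.8 [456.2 206.   30.6] circ [455.  205.6] 21.9
top grn [ 35. 240.] 20.9 [489.3 630.4  19.7] circ [488.6 631.4] 41.9
top grn [388. 269.] 27.5 [ 401.8 -278.3   26.3] circ [ 401.8 -277. ] 20.8
```

The large jar stands in its cup (top z 85.5, about 1 mm from centre). The medium jar is located at (587, -124.7).

apply_moves:
  increments:
    - {"gripper":85,"delta_pos":[1.5,0.25,0],"dr":[0,0,0]}
    - {"gripper":85,"delta_pos":[2.5,0,0],"dr":[0,0,0]}
    - {"gripper":85,"delta_pos":[2.5,0,0],"dr":[0,0,0]}
    - {"gripper":85,"delta_pos":[2.3,0,0],"dr":[0,0,0]}
    - {"gripper":85,"delta_pos":[1.3,0,0],"dr":[0,0,0]}

```text
t: 14.2
ee_pos: [586.9, -123.2, 42.5]
orientation: [1.197, 1.219, -1.199]
ft_force: [-0.3, 0.4, 0.6]
width: 74.5
```

apply_moves:
  increments:
    - {"gripper":85,"delta_pos":[0,0,0],"dr":[0,0,0]}
    - {"gripper":60,"delta_pos":[0,0,0],"dr":[0,0,0]}
    - {"gripper":45,"delta_pos":[0,0,0],"dr":[0,0,0]}
    - {"gripper":32,"delta_pos":[0,0,0],"dr":[0,0,0]}
    - {"gripper":32,"delta_pos":[0,0,0],"dr":[0,0,0]}

```text
t: 14.62
ee_pos: [589.0, -125.2, 46.1]
orientation: [1.199, 1.214, -1.197]
ft_force: [-0.1, -0.0, 0.4]
width: 51.4
```

apply_moves:
  increments:
    - {"gripper":32,"delta_pos":[0,0,0],"dr":[0,0,0]}
    - {"gripper":32,"delta_pos":[0,0,0],"dr":[0,0,0]}
    - {"gripper":32,"delta_pos":[0,0,0],"dr":[0,0,0]}
    - {"gripper":32,"delta_pos":[-1,0,0],"dr":[0,0,0]}
    - {"gripper":32,"delta_pos":[-2,0,0],"dr":[0,0,0]}

```text
t: 15.03
ee_pos: [586.2, -124.7, 73.3]
orientation: [1.198, 1.22, -1.202]
ft_force: [0.1, -0.0, -1.3]
width: 43.6
```

apply_moves:
  increments:
    - {"gripper":32,"delta_pos":[-3,0,0],"dr":[0,0,0]}
    - {"gripper":32,"delta_pos":[-3,0,0],"dr":[0,0,0]}
    - {"gripper":32,"delta_pos":[-2,0,0],"dr":[0,0,0]}
    - {"gripper":32,"delta_pos":[-1,0,0],"dr":[0,0,0]}
    - {"gripper":32,"delta_pos":[0,0,0],"dr":[0,0,0]}

```text
t: 15.45
ee_pos: [589.4, -125.4, 167.4]
orientation: [1.2, 1.212, -1.196]
ft_force: [-0.5, -0.7, -1.4]
width: 43.5
```

```bash
python3 go.py 547 357.8 160 1
```

```text
t 15.45 tcp [ 589.4 -125.4  167.4] jaw yaw 0.8 toolx [ 0.004 -0.001 -1.   ] q6 -0.24 w 43.5 F [-0.5 -0.7 -1.4]
y [1.    0.014 0.004] z [ 0.014 -1.     0.001]
turn [-0.004  0.001 -0.004] shift now(cm) [  0.67  -3.57 -48.38] shift after turn [  0.74  -3.4  -48.39]
```

apply_moves:
  increments:
    - {"gripper":32,"delta_pos":[0,-0.2,-1.5],"dr":[0,0,0]}
    - {"gripper":32,"delta_pos":[0,-0.2,-2.5],"dr":[0,0,0]}
    - {"gripper":32,"delta_pos":[0,-0.2,-3.3],"dr":[0,0,0]}
    - {"gripper":32,"delta_pos":[0,-0.2,-3.5],"dr":[0,0,0]}
    - {"gripper":32,"delta_pos":[0,-0.2,-3.5],"dr":[0,0,0]}

```text
t: 15.87
ee_pos: [574.1, 19.5, 162.6]
orientation: [1.198, 1.218, -1.202]
ft_force: [0.8, 0.2, -0.3]
width: 43.9
```

apply_moves:
  increments:
    - {"gripper":32,"delta_pos":[0,-0.2,-3.5],"dr":[0,0,0]}
    - {"gripper":32,"delta_pos":[0,-0.2,-3.5],"dr":[0,0,0]}
    - {"gripper":32,"delta_pos":[0,-0.3,-3.5],"dr":[0,0,0]}
    - {"gripper":32,"delta_pos":[0,-0.3,-3.5],"dr":[0,0,0]}
    - {"gripper":32,"delta_pos":[0,-0.3,-3.5],"dr":[0,0,0]}

```text
t: 16.28
ee_pos: [558.4, 194.5, 162.5]
orientation: [1.196, 1.218, -1.202]
ft_force: [-0.3, -0.1, -1.2]
width: 43.4
```

apply_moves:
  increments:
    - {"gripper":32,"delta_pos":[0,-0.3,-3.5],"dr":[0,0,0]}
    - {"gripper":32,"delta_pos":[0,-0.3,-3.5],"dr":[0,0,0]}
    - {"gripper":32,"delta_pos":[0,-0.2,-3.5],"dr":[0,0,0]}
    - {"gripper":32,"delta_pos":[0,-0.2,-3],"dr":[0,0,0]}
    - {"gripper":32,"delta_pos":[0,-0.2,-2],"dr":[0,0,0]}

```text
t: 16.7
ee_pos: [544.2, 350.2, 162.3]
orientation: [1.195, 1.218, -1.2]
ft_force: [-0.0, -0.8, -1.5]
width: 43.6
```

apply_moves:
  increments:
    - {"gripper":32,"delta_pos":[0,0,-0.8],"dr":[0,0,0]}
    - {"gripper":32,"delta_pos":[0,0,0],"dr":[0,0,0]}
    - {"gripper":32,"delta_pos":[0,0,0],"dr":[0,0,0]}
    - {"gripper":32,"delta_pos":[0,0,0],"dr":[0,0,0]}
    - {"gripper":32,"delta_pos":[0,0,0],"dr":[0,0,0]}

```text
t: 17.12
ee_pos: [546.4, 353.8, 164.3]
orientation: [1.199, 1.215, -1.201]
ft_force: [-0.2, -0.3, -1.3]
width: 43.6
```

```bash
python3 go.py 547 357.8 51 1;python3 go.py|head -1;  python3 - <<'E'
from h import *
d=grab('scene'); cv2.imwrite('pics/s4.png',cv2.resize(d['img'][120:270,300:500,::-1],None,fx=3.5,fy=3.5))
E
```

```text
t 17.12 tcp [546.4 353.8 164.3] jaw yaw 0.71 toolx [-0.001 -0.001 -1.   ] q6 0.54 w 43.6 F [-0.2 -0.3 -1.3]
y [ 1.     0.012 -0.001] z [ 0.012 -1.     0.001]
turn [-0.005  0.001  0.001] shift now(cm) [11.33  0.08 -0.4 ] shift after turn [11.33  0.07 -0.39]
t 17.12 tcp [546.4 353.8 164.3] jaw yaw 0.71 toolx [-0.001 -0.001 -1.   ] q6 0.54 w 43.6 F [-0.2 -0.3 -1.3]
```

View pics/s4.png

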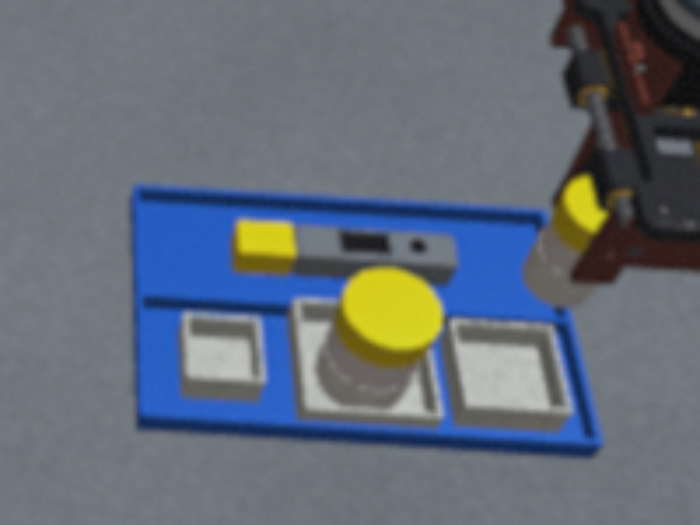

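The large jar is in its cup, the meter display faces up, and the medium jar is held above its cup. Lowering it, with a creep at the end.

apply_moves:
  increments:
    - {"gripper":32,"delta_pos":[1.5,0,-0.2],"dr":[0,0,0]}
    - {"gripper":32,"delta_pos":[2.8,0,-0.15],"dr":[0,0,0]}
    - {"gripper":32,"delta_pos":[2.8,0,0],"dr":[0,0,0]}
    - {"gripper":32,"delta_pos":[2,0,0],"dr":[0,0,0]}
    - {"gripper":32,"delta_pos":[1,0,0],"dr":[0,0,0]}

```text
t: 17.58
ee_pos: [545.2, 357.0, 61.0]
orientation: [1.197, 1.216, -1.203]
ft_force: [-1.2, -1.0, -0.7]
width: 43.6
```

apply_moves:
  increments:
    - {"gripper":32,"delta_pos":[0.4,0,0],"dr":[0,0,0]}
    - {"gripper":32,"delta_pos":[0.3,0,0],"dr":[0,0,0]}
    - {"gripper":32,"delta_pos":[0.2,0,0],"dr":[0,0,0]}
    - {"gripper":32,"delta_pos":[0.2,0,0],"dr":[0,0,0]}
    - {"gripper":32,"delta_pos":[0,0,0],"dr":[0,0,0]}

```text
t: 18.0
ee_pos: [546.8, 359.1, 53.5]
orientation: [1.2, 1.215, -1.198]
ft_force: [0.3, 0.6, -0.4]
width: 43.2
```

apply_moves:
  increments:
    - {"gripper":32,"delta_pos":[0,0,0],"dr":[0,0,0]}
    - {"gripper":80,"delta_pos":[0,0,0],"dr":[0,0,0]}
    - {"gripper":80,"delta_pos":[0,0,0],"dr":[0,0,0]}
    - {"gripper":80,"delta_pos":[0,0,0],"dr":[0,0,0]}
    - {"gripper":80,"delta_pos":[0,0,0],"dr":[0,0,0]}

```text
t: 18.42
ee_pos: [546.5, 359.0, 53.0]
orientation: [1.199, 1.216, -1.198]
ft_force: [0.3, -0.7, 0.2]
width: 66.7
```

apply_moves:
  increments:
    - {"gripper":80,"delta_pos":[-1,0,0],"dr":[0,0,0]}
    - {"gripper":80,"delta_pos":[-2.5,0,0],"dr":[0,0,0]}
    - {"gripper":80,"delta_pos":[-3,0,0],"dr":[0,0,0]}
    - {"gripper":80,"delta_pos":[-3,0,0],"dr":[0,0,0]}
    - {"gripper":80,"delta_pos":[-2,0,0],"dr":[0,0,0]}

```text
t: 18.83
ee_pos: [547.2, 359.5, 171.3]
orientation: [1.201, 1.215, -1.196]
ft_force: [1.8, 0.2, 0.5]
width: 70.3
```

apply_moves:
  increments:
    - {"gripper":80,"delta_pos":[0,0,1.5],"dr":[0,0,0]}
    - {"gripper":80,"delta_pos":[0,0,3],"dr":[0,0,0]}
    - {"gripper":80,"delta_pos":[0,0,3.5],"dr":[0,0,0]}
    - {"gripper":80,"delta_pos":[0,0,3.5],"dr":[0,0,0]}
    - {"gripper":80,"delta_pos":[0,0,3.5],"dr":[0,0,0]}

```text
t: 19.25
ee_pos: [547.6, 207.0, 167.5]
orientation: [1.198, 1.216, -1.199]
ft_force: [1.2, -1.0, -0.6]
width: 70.0
```

apply_moves:
  increments:
    - {"gripper":80,"delta_pos":[0,0,3.5],"dr":[0,0,0]}
    - {"gripper":80,"delta_pos":[0,0,3.5],"dr":[0,0,0]}
    - {"gripper":80,"delta_pos":[0,0,3.5],"dr":[0,0,0]}
    - {"gripper":80,"delta_pos":[0,0,3.5],"dr":[0,0,0]}
    - {"gripper":80,"delta_pos":[0,0,3.5],"dr":[0,0,0]}

```text
t: 19.67
ee_pos: [549.9, 31.8, 167.5]
orientation: [1.199, 1.216, -1.199]
ft_force: [0.9, -0.3, -0.3]
width: 70.3
```

```bash
python3 go.py 552 -352.5 150 1; python3 chk.py top
```

```text
t 19.67 tcp [549.9  31.8 167.5] jaw yaw 0.8 toolx [-0.001 -0.    -1.   ] q6 0.02 w 70.3 F [ 0.9 -0.3 -0.3]
y [ 1.     0.014 -0.001] z [ 0.014 -1.     0.   ]
turn [-0.003  0.     0.001] shift now(cm) [ 1.76 -0.33 38.43] shift after turn [ 1.75 -0.46 38.43]
top yel [166. 212.] 86.9 [548.4 267.   85.7] circ [548.8 268.5] 31.2
top yel [416. 208.] 62.9 [ 551.3 -351.    61.6] circ [ 552.1 -351.5] 14.7
top yel [129. 214.] 80.6 [544.8 358.8  79.4] circ [545.2 358.9] 21.3
top yel [192. 251.] 31.9 [456.2 210.7  30.4] circ [456.4 208.5] 20.5
top grn [374. 195.] 73.5 [ 583.4 -244.6   72.4] circ [ 583.8 -244.8] 21.2
top grn [ 35. 240.] 21.3 [489.9 630.   20. ] circ [489.9 630.9] 41.3
top grn [386. 270.] 27.5 [ 401.8 -275.    26.2] circ [ 402.6 -274.4] 21.6
```

apply_moves:
  increments:
    - {"gripper":75,"delta_pos":[0,0,3.5],"dr":[0,0,0]}
    - {"gripper":70,"delta_pos":[0,0,3.5],"dr":[0,0,0]}
    - {"gripper":65,"delta_pos":[0,0,3.5],"dr":[0,0,0]}
    - {"gripper":60,"delta_pos":[0,0,3.5],"dr":[0,0,0]}
    - {"gripper":60,"delta_pos":[0,0,3.5],"dr":[0,0,0]}

```text
t: 20.13
ee_pos: [552.4, -142.8, 167.5]
orientation: [1.199, 1.216, -1.199]
ft_force: [0.9, -0.1, 0.5]
width: 52.6
```

apply_moves:
  increments:
    - {"gripper":60,"delta_pos":[0,-0.1,3.5],"dr":[0,0,0]}
    - {"gripper":60,"delta_pos":[0,-0.1,3.5],"dr":[0,0,0]}
    - {"gripper":60,"delta_pos":[0,-0.1,3.5],"dr":[0,0,0]}
    - {"gripper":60,"delta_pos":[0,0,3.5],"dr":[0,0,0]}
    - {"gripper":60,"delta_pos":[0,0,3],"dr":[0,0,0]}

```text
t: 20.55
ee_pos: [551.7, -313.4, 167.4]
orientation: [1.199, 1.216, -1.2]
ft_force: [1.0, 0.6, 0.1]
width: 52.7
```

apply_moves:
  increments:
    - {"gripper":60,"delta_pos":[0.5,0,2],"dr":[0,0,0]}
    - {"gripper":60,"delta_pos":[1,0,1],"dr":[0,0,0]}
    - {"gripper":60,"delta_pos":[1,0,0.2],"dr":[0,0,0]}
    - {"gripper":60,"delta_pos":[0,0,0],"dr":[0,0,0]}
    - {"gripper":60,"delta_pos":[0,0,0],"dr":[0,0,0]}

```text
t: 20.97
ee_pos: [552.2, -341.4, 141.2]
orientation: [1.199, 1.22, -1.199]
ft_force: [-0.3, 0.1, -0.6]
width: 52.6
```

```bash
python3 go.py 552 -352.5 35 1; python3 chk.py wrist
```

```text
t 20.97 tcp [ 552.2 -341.4  141.2] jaw yaw 0.84 toolx [-0.003  0.002 -1.   ] q6 -0.59 w 52.6 F [-0.3  0.1 -0.6]
y [ 1.     0.015 -0.003] z [ 0.015 -1.    -0.002]
turn [-0.003 -0.002  0.003] shift now(cm) [ 1.061e+01 -1.000e-02  1.130e+00] shift after turn [10.62 -0.04  1.11]
wrist yel [278. 233.] 62.9 [ 551.4 -352.9   62.4] circ [ 551.3 -353.9] 13.8
wrist grn [328.  89.] 72.9 [ 583.8 -246.9   72.4] circ [ 584.1 -246.9] 21.8
wrist grn [101. 131.] 26.9 [ 403.3 -276.8   26.3] circ [ 403. -277.] 22.9
```

```bash
ls pics
```

```text
crop.png
s2.png
s3.png
s4.png
scene0.png
top0.png
top_137.png
top_197.png
w1.png
w2.png
wrist_137.png
wrist_210.png
```

apply_moves:
  increments:
    - {"gripper":60,"delta_pos":[0,0,0.8],"dr":[0,0,0]}
    - {"gripper":60,"delta_pos":[1,0,0.4],"dr":[0,0,0]}
    - {"gripper":60,"delta_pos":[2.5,0,0],"dr":[0,0,0]}
    - {"gripper":60,"delta_pos":[2.5,0,0],"dr":[0,0,0]}
    - {"gripper":60,"delta_pos":[2.5,0,0],"dr":[0,0,0]}

```text
t: 21.43
ee_pos: [553.8, -355.4, 57.0]
orientation: [1.199, 1.214, -1.198]
ft_force: [0.2, 0.6, -1.5]
width: 52.7
```

apply_moves:
  increments:
    - {"gripper":60,"delta_pos":[1.5,0,0],"dr":[0,0,0]}
    - {"gripper":60,"delta_pos":[0.6,0,0],"dr":[0,0,0]}
    - {"gripper":60,"delta_pos":[0,0,0],"dr":[0,0,0]}
    - {"gripper":45,"delta_pos":[0,0,0],"dr":[0,0,0]}
    - {"gripper":35,"delta_pos":[0,0,0],"dr":[0,0,0]}

```text
t: 21.85
ee_pos: [554.3, -355.7, 38.1]
orientation: [1.199, 1.213, -1.198]
ft_force: [0.4, 0.3, 0.2]
width: 42.6
```

apply_moves:
  increments:
    - {"gripper":25,"delta_pos":[0,0,0],"dr":[0,0,0]}
    - {"gripper":15,"delta_pos":[0,0,0],"dr":[0,0,0]}
    - {"gripper":15,"delta_pos":[0,0,0],"dr":[0,0,0]}
    - {"gripper":15,"delta_pos":[0,0,0],"dr":[0,0,0]}
    - {"gripper":15,"delta_pos":[0,0,0],"dr":[0,0,0]}

```text
t: 22.27
ee_pos: [553.9, -355.6, 37.7]
orientation: [1.199, 1.214, -1.198]
ft_force: [-0.6, -0.3, 6.2]
width: 27.5
```

apply_moves:
  increments:
    - {"gripper":15,"delta_pos":[-1,0,0],"dr":[0,0,0]}
    - {"gripper":15,"delta_pos":[-2,0,0],"dr":[0,0,0]}
    - {"gripper":15,"delta_pos":[-3,0,0],"dr":[0,0,0]}
    - {"gripper":15,"delta_pos":[-3,0,0],"dr":[0,0,0]}
    - {"gripper":15,"delta_pos":[-2,0,0],"dr":[0,0,0]}

```text
t: 22.68
ee_pos: [553.8, -355.4, 149.7]
orientation: [1.199, 1.214, -1.198]
ft_force: [0.3, 0.4, 0.2]
width: 27.6
```

```bash
python3 go.py 549.8 174 150 1; python3 chk.py scene
```

```text
t 22.68 tcp [ 553.8 -355.4  149.7] jaw yaw 0.8 toolx [ 0.002 -0.001 -1.   ] q6 -0.6 w 27.6 F [0.3 0.4 0.2]
y [1.    0.014 0.002] z [ 0.014 -1.     0.001]
turn [-0.003  0.001 -0.002] shift now(cm) [ -0.09   0.34 -52.94] shift after turn [-3.000e-02  5.200e-01 -5.294e+01]
scene yel [120. 161.] 172.3 [ 554.1 -347.7  171.4] circ [ 553.4 -349.7] 12.9
scene yel [375. 190.] 29.0 [460.4 204.9  28.4] circ [460.  205.3] 21.3
scene yel [410. 210.] 84.3 [551.6 264.4  83.6] circ [549.9 264. ] 31.3
scene yel [453. 214.] 78.0 [548.7 357.6  77.4] circ [547.2 357.9] 21.4
scene grn [183. 158.] 24.0 [ 404.3 -276.2   23. ] circ [ 404.6 -278.1] 22.3
scene grn [174. 208.] 71.3 [ 587.4 -246.6   70.6] circ [ 584.9 -246.4] 22.4
```

apply_moves:
  increments:
    - {"gripper":15,"delta_pos":[0,0,-1.5],"dr":[0,0,0]}
    - {"gripper":15,"delta_pos":[0,0,-2.5],"dr":[0,0,0]}
    - {"gripper":15,"delta_pos":[0,0,-3.5],"dr":[0,0,0]}
    - {"gripper":15,"delta_pos":[0,0.1,-3.5],"dr":[0,0,0]}
    - {"gripper":15,"delta_pos":[0,0,-3.5],"dr":[0,0,0]}

```text
t: 23.15
ee_pos: [550.7, -207.7, 145.3]
orientation: [1.199, 1.218, -1.201]
ft_force: [0.3, 0.8, -1.1]
width: 27.3
```

apply_moves:
  increments:
    - {"gripper":15,"delta_pos":[0,0,-3.5],"dr":[0,0,0]}
    - {"gripper":15,"delta_pos":[0,0,-3.5],"dr":[0,0,0]}
    - {"gripper":15,"delta_pos":[0,0.1,-3.5],"dr":[0,0,0]}
    - {"gripper":15,"delta_pos":[0,0,-3.5],"dr":[0,0,0]}
    - {"gripper":15,"delta_pos":[0,0,-3.5],"dr":[0,0,0]}

```text
t: 23.57
ee_pos: [549.0, -32.7, 145.4]
orientation: [1.198, 1.218, -1.201]
ft_force: [1.3, 0.7, -0.6]
width: 27.7
```

apply_moves:
  increments:
    - {"gripper":15,"delta_pos":[0,0,-3.5],"dr":[0,0,0]}
    - {"gripper":15,"delta_pos":[0,0,-3.5],"dr":[0,0,0]}
    - {"gripper":15,"delta_pos":[0,0.1,-3.5],"dr":[0,0,0]}
    - {"gripper":15,"delta_pos":[0,0,-3.5],"dr":[0,0,0]}
    - {"gripper":15,"delta_pos":[0,0,-3],"dr":[0,0,0]}

```text
t: 23.98
ee_pos: [547.4, 137.4, 145.4]
orientation: [1.197, 1.218, -1.2]
ft_force: [0.5, -0.5, -0.9]
width: 27.3
```

apply_moves:
  increments:
    - {"gripper":15,"delta_pos":[0,0,-2],"dr":[0,0,0]}
    - {"gripper":15,"delta_pos":[0,0,-1],"dr":[0,0,0]}
    - {"gripper":15,"delta_pos":[0,0,0],"dr":[0,0,0]}
    - {"gripper":15,"delta_pos":[0,0,0],"dr":[0,0,0]}
    - {"gripper":15,"delta_pos":[0,0,0],"dr":[0,0,0]}

```text
t: 24.4
ee_pos: [548.5, 163.8, 146.2]
orientation: [1.198, 1.216, -1.2]
ft_force: [0.5, -0.1, -1.2]
width: 27.6
```

```bash
python3 go.py 550 172.5 46 1; python3 chk.py scene
```

```text
t 24.4 tcp [548.5 163.8 146.2] jaw yaw 0.77 toolx [-0.001 -0.001 -1.   ] q6 0.26 w 27.6 F [ 0.5 -0.1 -1.2]
y [ 1.     0.013 -0.001] z [ 0.013 -1.     0.001]
turn [-0.004  0.001  0.001] shift now(cm) [10.02  0.17 -0.87] shift after turn [10.02  0.17 -0.86]
scene yel [410. 210.] 84.2 [551.6 264.3  83.5] circ [549.4 265. ] 32.1
scene yel [453. 214.] 78.1 [548.6 357.6  77.5] circ [546.8 357.9] 21.6
scene grn [183. 158.] 24.1 [ 404.4 -276.2   23.1] circ [ 404.2 -275.6] 22.4
scene grn [174. 208.] 71.6 [ 587.4 -246.2   70.8] circ [ 586.3 -247.2] 22.7
```

apply_moves:
  increments:
    - {"gripper":15,"delta_pos":[0,0.15,-0.6],"dr":[0,0,0]}
    - {"gripper":15,"delta_pos":[1.5,0,-0.25],"dr":[0,0,0]}
    - {"gripper":15,"delta_pos":[2,0,0],"dr":[0,0,0]}
    - {"gripper":15,"delta_pos":[2,0,0],"dr":[0,0,0]}
    - {"gripper":15,"delta_pos":[1,0,0],"dr":[0,0,0]}

```text
t: 24.87
ee_pos: [549.6, 172.6, 79.8]
orientation: [1.198, 1.216, -1.202]
ft_force: [-1.1, -0.3, 0.0]
width: 27.4
```

```bash
python3 go.py 550 172.5 46 1; python3 - <<'E'
from h import *
d=grab('scene'); cv2.imwrite('pics/s5.png',cv2.resize(d['img'][120:270,300:500,::-1],None,fx=3.5,fy=3.5))
E
```

```text
t 24.87 tcp [549.6 172.6  79.8] jaw yaw 0.73 toolx [-0.002 -0.001 -1.   ] q6 0.27 w 27.4 F [-1.1 -0.3  0. ]
y [ 1.     0.013 -0.002] z [ 0.013 -1.     0.001]
turn [-0.005  0.001  0.002] shift now(cm) [3.38 0.05 0.  ] shift after turn [3.38 0.04 0.01]
```

View pics/s5.png

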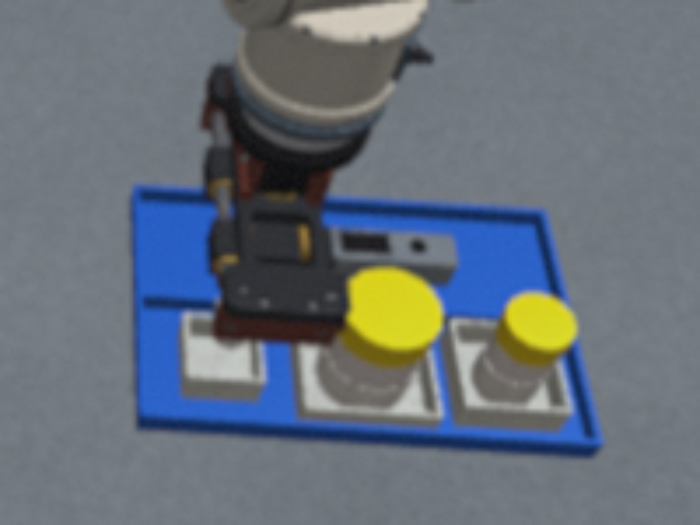

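The large and medium jars stand in their cups, and the small jar is above the small cup. Remaining descent is about 3.7 cm.

apply_moves:
  increments:
    - {"gripper":15,"delta_pos":[1.2,0,0],"dr":[0,0,0]}
    - {"gripper":15,"delta_pos":[1.2,0,0],"dr":[0,0,0]}
    - {"gripper":15,"delta_pos":[0.6,0,0],"dr":[0,0,0]}
    - {"gripper":15,"delta_pos":[0.3,0,0],"dr":[0,0,0]}
    - {"gripper":15,"delta_pos":[0.2,0,0],"dr":[0,0,0]}

```text
t: 25.33
ee_pos: [550.3, 173.4, 46.3]
orientation: [1.199, 1.216, -1.199]
ft_force: [0.1, -0.7, 0.2]
width: 27.2
```

apply_moves:
  increments:
    - {"gripper":15,"delta_pos":[0.15,0,0],"dr":[0,0,0]}
    - {"gripper":15,"delta_pos":[0,0,0],"dr":[0,0,0]}
    - {"gripper":15,"delta_pos":[0,0,0],"dr":[0,0,0]}
    - {"gripper":15,"delta_pos":[0,0,0],"dr":[0,0,0]}
    - {"gripper":15,"delta_pos":[0,0,0],"dr":[0,0,0]}

```text
t: 25.75
ee_pos: [550.6, 173.5, 45.6]
orientation: [1.199, 1.215, -1.198]
ft_force: [0.7, 0.3, -0.7]
width: 27.4
```

```bash
python3 go.py 550 172.5 46 1
```

```text
t 25.75 tcp [550.6 173.5  45.6] jaw yaw 0.8 toolx [ 0.001  0.    -1.   ] q6 0.27 w 27.4 F [ 0.7  0.3 -0.7]
y [1.    0.014 0.001] z [ 0.014 -1.    -0.   ]
turn [-0.003 -0.    -0.001] shift now(cm) [-0.05 -0.06  0.1 ] shift after turn [-0.04 -0.06  0.1 ]
```

apply_moves:
  increments:
    - {"gripper":15,"delta_pos":[0.05,0,0],"dr":[0,0,0]}
    - {"gripper":60,"delta_pos":[0,0,0],"dr":[0,0,0]}
    - {"gripper":60,"delta_pos":[0,0,0],"dr":[0,0,0]}
    - {"gripper":60,"delta_pos":[0,0,0],"dr":[0,0,0]}
    - {"gripper":60,"delta_pos":[0,0,0],"dr":[0,0,0]}

```text
t: 26.17
ee_pos: [550.5, 173.4, 44.7]
orientation: [1.199, 1.216, -1.199]
ft_force: [0.1, 0.4, -0.7]
width: 50.0
```

apply_moves:
  increments:
    - {"gripper":60,"delta_pos":[-1,0,0],"dr":[0,0,0]}
    - {"gripper":60,"delta_pos":[-2.5,0,0],"dr":[0,0,0]}
    - {"gripper":60,"delta_pos":[-3,0,0],"dr":[0,0,0]}
    - {"gripper":60,"delta_pos":[-3,0,0],"dr":[0,0,0]}
    - {"gripper":60,"delta_pos":[-3,0,0],"dr":[0,0,0]}

```text
t: 26.58
ee_pos: [550.2, 173.3, 171.6]
orientation: [1.199, 1.216, -1.199]
ft_force: [0.4, 0.8, 0.2]
width: 52.5
```

apply_moves:
  increments:
    - {"gripper":60,"delta_pos":[0,0,2],"dr":[0,0,0]}
    - {"gripper":60,"delta_pos":[0,0,3],"dr":[0,0,0]}
    - {"gripper":60,"delta_pos":[0,0,3.5],"dr":[0,0,0]}
    - {"gripper":60,"delta_pos":[0,0,3.5],"dr":[0,0,0]}
    - {"gripper":60,"delta_pos":[0,0,3.5],"dr":[0,0,0]}

```text
t: 27.0
ee_pos: [552.5, 17.2, 170.7]
orientation: [1.199, 1.215, -1.198]
ft_force: [0.3, 0.1, -0.0]
width: 52.7
```

apply_moves:
  increments:
    - {"gripper":60,"delta_pos":[0,0,3],"dr":[0,0,0]}
    - {"gripper":60,"delta_pos":[0,0,2],"dr":[0,0,0]}
    - {"gripper":60,"delta_pos":[0,0,0],"dr":[0,0,0]}
    - {"gripper":60,"delta_pos":[0,0,0],"dr":[0,0,0]}
    - {"gripper":60,"delta_pos":[0,0,0],"dr":[0,0,0]}

```text
t: 27.42
ee_pos: [553.3, -31.1, 170.1]
orientation: [1.199, 1.216, -1.199]
ft_force: [-0.3, 0.2, -0.3]
width: 52.4
```

```bash
python3 chk.py top scene; ls -t pics|head -2; cp pics/scene_2*.png pics/final.png
```

```text
top yel [166. 212.] 86.5 [547.9 266.5  85.5] circ [548.2 267.6] 30.9
top yel [129. 214.] 80.4 [545.3 358.7  79.4] circ [545.3 359.8] 22.0
top yel [203. 212.] 70.6 [548.7 175.5  69.4] circ [549.  175.8] 13.8
top yel [193. 251.] 31.8 [456.  206.1  30.6] circ [455.6 205.7] 21.5
top grn [374. 195.] 73.6 [ 583.5 -244.7   72.2] circ [ 583.7 -244.5] 21.7
top grn [ 35. 240.] 21.5 [489.2 630.8  20.2] circ [487.2 629.4] 42.6
top grn [386. 270.] 27.1 [ 401.5 -275.    26.1] circ [ 402.1 -274.3] 21.9
scene yel [375. 190.] 28.7 [460.1 204.9  28.4] circ [460.3 205.9] 21.4
scene yel [410. 210.] 84.1 [551.3 264.3  83.5] circ [549.5 263.9] 31.4
scene yel [367. 211.] 67.8 [552.1 173.7  67.3] circ [551.8 173.8] 13.1
scene yel [453. 214.] 78.0 [548.7 357.8  77.4] circ [547.1 358. ] 21.7
scene grn [183. 158.] 24.1 [ 404.  -276.6   23.3] circ [ 404.8 -277.3] 21.5
scene grn [174. 208.] 71.6 [ 587.5 -246.6   70.8] circ [ 586.  -247.3] 22.1
scene grn [550. 218.] 18.3 [499.9 610.8  17.3] circ [498.6 611.6] 20.6
scene_275.png
top_274.pngcp: target 'pics/final.png': No such file or directory
```

View pics/top_274.png

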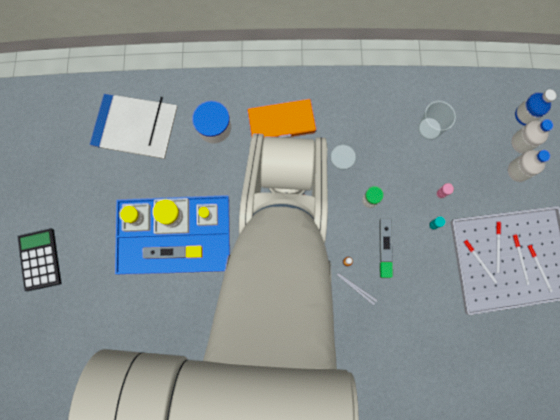

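The top view shows all three jars in their cups, at (129,214), (166,212) and (204,212). The meter is in the bay with its cap at (193,251), and the green items have not moved. Every measured height and centre fits, so I'll hand in.

```bash
python3 -c "
from workcell import ctrl; print(ctrl.close_job())"
```

```text
the job is handed in; nothing more can be done
None
```

The yellow-capped kit is packed and the job is handed in at about 27.5 s on the robot's clock; the hand-in gave no verdict. I laid the meter in the long bay first, then stood the large, medium and small jars in their matching cups.

- **Jars:** the last top view put each jar within about 3 mm of its cup's centre. Their tops were at 85.5, 79.4 and 69.4 mm, against the expected 85, 79 and 69 mm for seated jars.
- **Meter:** it is flat with the display up, top at about 30.5 mm. Its centre is about 5 mm from the bay centre along and 2 mm across.
- **Green-capped jar and meter:** both measured within about 1 mm of their starts. The gripper was clear of everything at hand-in.
- **Disagreement between cameras:** scene-view readings run about 2–4 mm further forward and about 2 mm lower than the top view. This is about what the calibration allows and well inside the tolerances.
- **Contact force:** the wrist force peaked at about 43 N when setting down the meter and the large jar, from fingers pressing through the held object. That is under the 120 N wrist limit. I lowered the last two jars more slowly, with almost no contact force.

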